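# Open the bedside jar

## Robot

A 6-joint arm with a two-finger parallel gripper is mounted at the origin on the work surface. World frame = base frame: x ahead of the robot, y to its left, z up, the work surface at z = 0. Lengths are in mm, angles in rad, forces in N, time in s.
With the tool pointing down it reaches from about 400 to 925 mm from the base axis. Payload 12.5 kg.
Tool frame: the origin (TCP) lies at the very end of the fingers, on their centre line; the grasp point (between the pads) lies 19 mm behind it; z points along the fingers, y is the line along which they close (so a half turn about z gives the same grasp; the last joint's range is limited). The gripper opens to 95 mm and grips with 3 to 60 N. Pads are 20 mm wide; open, the fingers measure 119 mm over their backs; the gripper's body (75 mm by 180 mm) begins 59 mm behind the grasp point.
Start: joints at [1.2, 0.491, 1.559, -0, 1.092, -0.106], TCP at [163.556, 603.241, 186.861] pointing down, gripper open.
Joint ranges: [-3.1, 3.1], [-0.84, 2.19], [0.05, 2.79], [-1.13, 4.28], [0.06, 2.93], [-2.69, 2.69]. Speed limits (rad/s): [2.22, 2.22, 2.79, 3.14, 3.14, 3.14].

## Interface

Orientations are given as [roll, pitch, yaw] about the fixed x, y, z axes, in that order (R = Rz(yaw) Ry(pitch) Rx(roll)).
In Python, from cell import env gives the robot as it stands.
- The arm moves only by the tool steer_hand, called after "Emit:" as name(argument=value, ...), one argument or row to a line, values as JSON. Schema: {"type":"object","properties":{"motion":{"type":"array","items":{"type":"object","properties":{"tx":{"type":"number"},"ty":{"type":"number"},"tz":{"type":"number"},"twist":{"type":"number"},"finger_gap":{"type":"number"}},"additionalProperties":false,"required":["finger_gap"]},"minItems":1,"maxItems":5},"only":{"type":"string"},"quiet":{"type":"boolean"},"lines":{"type":"string"}},"required":["motion"],"additionalProperties":false}. motion is a list of rows, 1 to 5 of them, each an object with the fields tx, ty, tz (the shift in mm), twist (a turn about the tool's z in rad), finger_gap (the opening from 0.0 (shut) to 1.0 (fully open)); a field left out counts as zero (the opening has to be given); each row is the pose to reach, as a shift and turn from the pose commanded when the call began, along the tool's axes at that moment; what a row does not reach only later rows make up. A row lasts 1/12 s, in which the tool goes at most 41.7 mm and 0.125 rad, less where a joint would pass 70% of its speed; a pose out of reach is approached as far as the arm can. The fingers move at their own pace and stop on an object; the grip force is fixed at half the most. Time passes only in rows, so rows that do not move let the fingers close. The tool returns the time, the measured TCP pose, the force, the opening and the grip force at its end. only (a regular expression) keeps the lines of the reply that match it, lines (a string "A,B") keeps lines A to B, and quiet returns only ok. Input that does not fit is refused with a message, and nothing moves.
- env.state(): the state, without advancing time (a new reading comes with each control period).
- env.read_camera(name): name is "scene" or "top" or "wrist"; returns (picture, depth): 400x640x3 uint8, red, green, blue; 400x640 float32, mm along the optical axis (not along the pixel's ray), 0 where there is no reading.
- env.camera_info(name): a dict with "vertical_fov" (degrees; the focal length in pixels is half the picture's height over the tangent of half this angle, whatever the lens; pixels are square), "cx", "cy" (the principal point, pixels), "origin" and "attitude" of the camera in the world. Camera axes: x right, y down, z forward; pixel columns grow to the right and rows downward; lengths in mm; the calibration is good to about 2 mm. A picture is of the moment at which its call begins: read the wrist's pose just before it. camera_info takes no time and is no camera call; for the wrist camera it gives the pose at the moment of the call.
- env.job_done(): hands the job in; it is judged then, once.
The state is a dict: "t": time; "joints": joint angles; "qvel": joint speeds; "tau": joint torques, N m; "eef_pos": TCP position; "tcp_rot": TCP orientation; "ft_force": force on the tool from outside, world axes, zero at the start; "moment": the same for the moment, N m; "opening": opening from 0.0 (shut) to 1.0 (fully open); "grip_force": force on a finger pad.
Only numpy, scipy, OpenCV 4.12 (cv2) and the standard library are available. Lean on these libraries where they do the work, as an engineer would, in place of code of your own. Each camera call takes 0.05 s, during which the arm holds its last target. There are 200 camera calls.

## Task

Stand the closed green jar fully down in the square well of the bedside organiser, so that it cannot turn, then twist its tight brass cap anticlockwise (seen from above) and stop turning as soon as its lugs let go, about a sixth to a fifth of a turn. Lift the cap straight up off the jar, leaving the jar down in the well, and finish holding the cap still and level in the gripper about 2 cm above the jar's open mouth. Leave the books, the mug and the clock where they are.

Things in the scene. Friction and masses are not known exactly. Their poses are not given: they have to be found in the camera images.
- jar: Loose square green jar, about 0.35 kg. Body 58 x 58 mm and 58 mm high, then a round neck to the rim; 90 mm high in all with its cap on. Origin at the centre of its underside, z up, x and y along the sides of the square body (it fits the well in any quarter turn). Starts upright on the table, any yaw. It may be lifted and carried by its closed cap.
- rim (a point): Centre of the jar's neck rim, 82 mm above its underside. The cap's three inner lugs hook under flanges on the neck and a sprung seal (17 N) pushes the cap up, so it is tight: 0.5 to 1 N m to turn. Turned 60 degrees anticlockwise from above, relative to the jar, it is free and rises up to 4 mm if let go; at about 77 degrees it meets a solid stop. 68 is ideal.
- cap: Brass twist-off cap, 50 g, knurled, round, 60 mm in diameter, 29 mm high. Origin at the centre of its lower edge, z up. Closed, its origin is 61 mm above the jar's underside (3 mm above the square shoulder) and its x axis is along the jar's. Pulled while closed it lifts the whole jar. Once turned free it lifts straight off, clear when its lower edge is above the rim.
- organiser: Fixed pale wooden organiser block, 130 mm (its x) by 200 mm (its y) by 40 mm high, origin at the centre of its underside. It has the square well for the jar at its -y half and a narrow phone slot, 96 x 22 mm, at its +y half.
- well (a point): Centre of the floor of the square well, 10 mm above the table; the well is 64 x 64 mm, 30 mm deep, with a 4 mm chamfer at its mouth, its sides along the organiser's x and y axes, which this frame shares. The jar has 3 mm play on each side and can turn about 6 degrees either way before the walls hold it.
- books: Bystander: a stack of three books, about 135 x 200 mm and 62 mm high, loose. Origin at the centre of its underside.
- mug: Bystander: white mug, 80 mm in diameter, 90 mm high, with a handle, loose. Origin at the centre of its underside.
- clock: Bystander: black alarm clock, 45 x 85 mm and 76 mm high, loose. Origin at the centre of its underside.

How it is judged (in metres and radians):
On the way, in this order (a step that is already met when the one before it is completed fails the run):
1. the closed jar stands fully down in the square well (z of jar in the frame of well between -0.004 and 0.005 m and horizontal distance between jar and well below 0.008 m and angle between jar's own z axis and vertical below 0.1 rad and z of cap in the frame of jar below 0.067 m), for 0.2 s.
2. the cap has come off its lugs and is lifted, the jar still down in the well (z of jar in the frame of well between -0.004 and 0.005 m and horizontal distance between jar and well below 0.008 m and angle between jar's own z axis and vertical below 0.1 rad and z of cap in the frame of jar above 0.076 m), for 0.1 s.
At the end, for the whole second after the job is handed in: Jar upright, down in the well (5 mm height, 8 mm sideways). Gripper holds the cap still, level to 0.2 rad, off the jar, lower edge 4 to 48 mm above the rim, within 20 mm of its axis, turned 43 to 87 degrees from closed. Books, mug, clock within 30 mm of their starts (z of jar in the frame of well between -0.004 and 0.005 m and horizontal distance between jar and well below 0.008 m and angle between jar's own z axis and vertical below 0.1 rad and z of cap in the frame of jar between 0.086 and 0.13 m and horizontal distance between cap and jar below 0.02 m and angle between cap's own z axis and vertical below 0.2 rad and angle between the x axis of cap and the x axis of jar, either way round between 0.75 and 1.53 rad and contact force between the fingers and cap above 1 N and contact force between cap and jar below 0.2 N and linear speed of each of cap, jar below 0.03 m/s and distance of each of books, mug, clock from where it was at the start of the episode below 0.03 m); the arm keeps its last pose, push and grip.
It fails at once if the books pushed away or knocked over (distance of books from where it was at the start of the episode above 0.03 m or angle between books's own z axis and vertical above 0.4 rad).
It fails at once if the mug pushed away or knocked over (distance of mug from where it was at the start of the episode above 0.03 m or angle between mug's own z axis and vertical above 0.4 rad).
It fails at once if the clock pushed away or knocked over (distance of clock from where it was at the start of the episode above 0.03 m or angle between clock's own z axis and vertical above 0.4 rad).
It fails at once if the jar tipped over (angle between jar's own z axis and vertical above 0.6 rad).
It also fails if it takes over 54 s, if anything falls off the work surface, if the arm or the gripper's body presses on something with over 40 N, if the wrist force passes 120 N, or if a joint passes its speed limit or range.

## Working session

There is one attempt and no reset: what is moved stays moved. The work goes in short steps, Python scripts to look and compute and a tool call to move; the robot and the scene stay as the last step left them, time stands still between calls to the robot, and variables do not carry over. Pictures are saved under pics/ and viewed, at most 10 in all, crops included, and the job is handed in when it is done.

```bash
ls; mkdir -p pics
```

Run:
```python
from cell import env
import cv2
s=env.state();print(s)
for n in ["top","scene"]:
    print(n,env.camera_info(n)); p,d=env.read_camera(n); cv2.imwrite(f"pics/{n}0.png",p[:,:,::-1])
```

```text
cell.py
pics
{'t': 0.0, 'joints': array([ 1.20040892e+00,  4.91584407e-01,  1.55944202e+00,  4.45300331e-06,
        1.09170572e+00, -1.05607689e-01]), 'qvel': array([-0.00090351, -0.00120436,  0.00151326, -0.00097656,  0.00077385,
        0.00072679]), 'tau': array([-4.97531131e-03, -6.12636065e+01, -2.58178174e+01,  6.90235547e-02,
        4.81864577e-02, -8.11289442e-05]), 'eef_pos': array([163.442657  , 602.96809094, 186.24889073]), 'tcp_rot': array([-3.14045993e+00, -1.24042759e-04,  2.87681081e+00]), 'ft_force': array([-0.2241953 , -0.37803613, -0.31565866]), 'moment': array([ 0.01314082, -0.02867424,  0.05169685]), 'grip_force': 0.0, 'opening': 1.0014974366101463}
top {'vertical_fov': 48.040238175528515, 'cx': 325.97730025505604, 'cy': 206.80991419454128, 'origin': array([ 527.70617018,  -86.09131251, 1278.91112074]), 'attitude': array([-3.0490382 ,  0.00583879, -1.59283928])}
scene {'vertical_fov': 43.73036949131155, 'cx': 312.79535923199103, 'cy': 200.71593914627036, 'origin': array([1367.02911177,  428.69242244,  925.82845304]), 'attitude': array([-2.31123768e+00, -3.65279883e-04,  2.20331166e+00])}
```
View pics/top0.png

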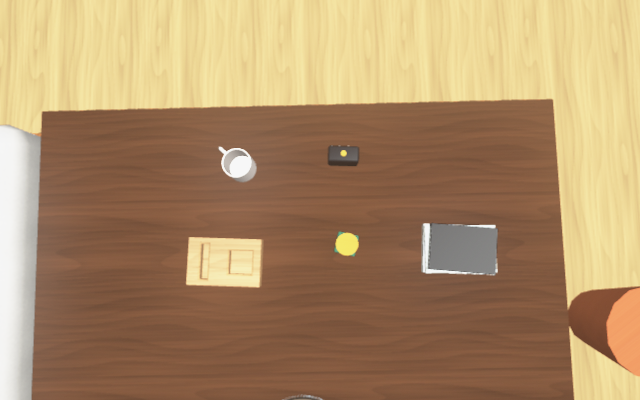

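View pics/scene0.png

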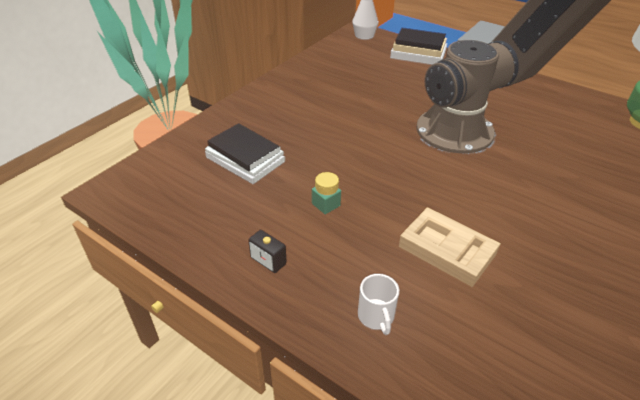

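Top view: jar cap at about (347,244), well at (241,262), slot at (206,261), mug (238,165), clock (343,155), books (460,250). Next I'll enlarge crops of both views.

Create h.py:
```python
import numpy as np, cv2
from scipy.spatial.transform import Rotation as R
def cam(ci):
    f=200/np.tan(np.radians(ci["vertical_fov"])/2)
    return f,R.from_euler('xyz',ci["attitude"]).as_matrix(),np.array(ci["origin"])
def ray(ci,u,v):
    f,M,o=cam(ci); return o,M@np.array([(u-ci["cx"])/f,(v-ci["cy"])/f,1])
def onz(ci,u,v,z):
    o,r=ray(ci,u,v); return o+r*(z-o[2])/r[2]
def proj(ci,P):
    f,M,o=cam(ci); c=(np.atleast_2d(P)-o)@M
    return np.c_[ci["cx"]+f*c[:,0]/c[:,2],ci["cy"]+f*c[:,1]/c[:,2]]
def tri(obs): # [(ci,u,v),...] least-squares point, and ray misses
    A=0;b=0;L=[]
    for ci,u,v in obs:
        o,r=ray(ci,u,v); r=r/np.linalg.norm(r); P=np.eye(3)-np.outer(r,r); A=A+P; b=b+P@o; L.append((o,P))
    x=np.linalg.solve(A,b); return x,[np.linalg.norm(P@(x-o)) for o,P in L]
def totool(s,d): # world shift -> tool axes
    return R.from_euler('xyz',s["tcp_rot"]).as_matrix().T@np.array(d)
```

Run:
```python
import cv2,numpy as np
from cell import env
from h import *
t=cv2.imread("pics/top0.png");s=cv2.imread("pics/scene0.png")
rs=lambda c,w,h:cv2.resize(c,(w,h),interpolation=cv2.INTER_CUBIC)
a=np.vstack([np.hstack([rs(t[230:290,180:270],450,300),rs(t[224:264,322:372],350,280+20)]),
 np.hstack([rs(s[200:290,395:505],366,300),rs(s[165:219,296:356],333+101,300)])])
cv2.imwrite("pics/crop0.png",a);print(a.shape)
ci=env.camera_info("top")
for n,u,v,z in [("cap",347,244,90),("well",241,262,40),("slot",206,261,40),("mug",238,165,80),("clock",343,155,76),("books",462,250,62)]: print(n,onz(ci,u,v,z))
print(env.camera_info("wrist"))
```

```text
(600, 800, 3)
cap [ 538.37067364 -134.88865384   90.        ]
well [496.03258    155.10103578  40.        ]
slot [500.86370965 251.28442555  40.        ]
mug [758.24637806 154.2684819   80.        ]
clock [ 779.96393971 -130.94964763   76.        ]
books [ 515.66942473 -445.31694571   62.        ]
{'vertical_fov': 71.674421189424, 'cx': 317.9632085279544, 'cy': 194.08868506359778, 'origin': array([ 97.90892119, 620.5314597 , 384.21213002]), 'attitude': array([2.89173167e+00, 1.01536718e-03, 1.30667998e+00])}
```

View pics/crop0.png

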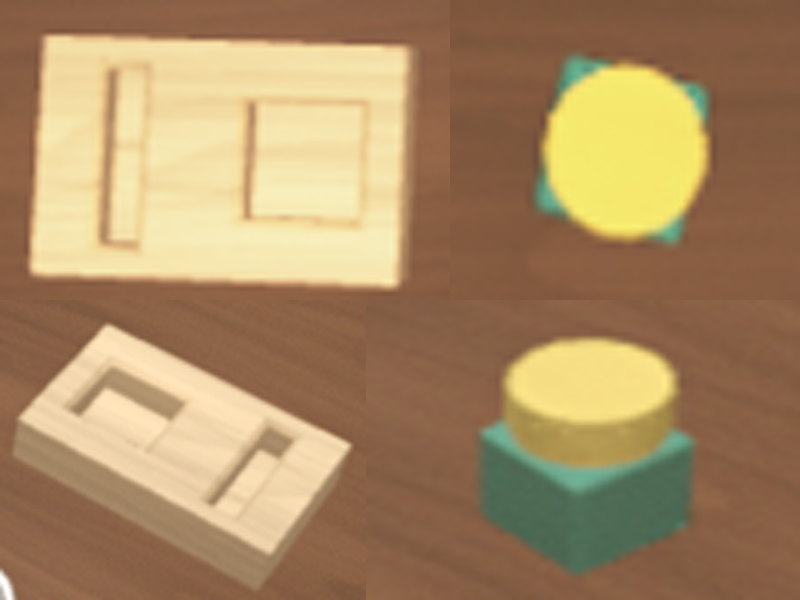

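Crops (top, scale 5 / 7×7.5): organiser corners (43,36),(408,46),(400,288),(30,274); well mouth about (247,100),(367,102),(362,225),(245,220); jar corners (568,57),(708,88),(680,243),(537,210). Now I'll get estimates from these and check heights with the scene view: cap top centre (590,380) and far organiser corner (108,325).

Run:
```python
from cell import env
from h import *
np.set_printoptions(precision=1,suppress=True)
ct=env.camera_info("top");cs=env.camera_info("scene")
T=lambda x,y:(180+x/5-.4,230+y/5-.4)
J=lambda x,y:(322+(x-450)/7-.43,224+y/7.5-.43)
S1=lambda x,y:(395+x/3.327-.35,200+(y-300)/3.333-.35)
S2=lambda x,y:(296+(x-366)/7.233-.43,165+(y-300)/5.556-.41)
top=[onz(ct,*T(*p),40)[:2] for p in [(43,36),(408,46),(400,288),(30,274)]]
w=[onz(ct,*T(*p),40)[:2] for p in [(247,100),(367,102),(362,225),(245,220)]]
j=[onz(ct,*J(*p),58)[:2] for p in [(568,57),(708,88),(680,243),(537,210)]]
print("org",np.array(top),np.mean(top,0));print("well",np.mean(w,0));print("jar",np.mean(j,0))
for q in (top,j):
    q=np.array(q); a=[np.arctan2(*(q[(i+1)%4]-q[i])[::-1])+i*np.pi/2 for i in range(4)]; print("yaw edges",np.degrees(np.unwrap(a)))
print("cap",tri([(ct,*J(626,152)),(cs,*S2(590,380))]))
# org corners: scene (108,325)=base side -y ; (350,445) +y far? 
for a,b in [((408,288),(108,325)),((400,288),(108,325)),((408,46),(18,420)),((30,274),(350,445)),((43,36),(272,552))]:
    print(tri([(ct,*T(*a)),(cs,*S1(*b))]))
```

```text
org [[568.3 300.7]
 [558.3  99.1]
 [426.6 104.6]
 [438.5 307. ]] [497.9 202.8]
well [496.3 156.1]
jar [ 540.1 -134.4]
yaw edges [-92.8 -92.4 -93.4 -92.8]
yaw edges [-103.  -102.6 -103.4 -103.7]
cap (array([ 538.7, -133.9,   88.3]), [np.float64(0.3278832678748449), np.float64(0.32788326787487493)])
(array([424.2, 104.6,  32.9]), [np.float64(3.655022181625644), np.float64(3.6550221816256068)])
(array([425.4, 106.9,  35.2]), [np.float64(1.7596465217061377), np.float64(1.759646521706079)])
(array([557.9, 100.7,  35.9]), [np.float64(1.0882138039547753), np.float64(1.0882138039547709)])
(array([438.1, 308.3,  37.2]), [np.float64(0.5222978863289097), np.float64(0.5222978863289539)])
(array([567.9, 301.7,  39.5]), [np.float64(0.9558331774631856), np.float64(0.9558331774630757)])
```

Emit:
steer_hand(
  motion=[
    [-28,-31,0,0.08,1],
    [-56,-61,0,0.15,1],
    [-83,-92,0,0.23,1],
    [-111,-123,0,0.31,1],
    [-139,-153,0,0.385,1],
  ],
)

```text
refused: motion[0]: [-28, -31, 0, 0.08, 1] is not of type 'object' (schema: type "object"). Nothing was moved.
```

The error is about the shape of the input: a list of objects with named fields. Fixing that and sending the same move.

Emit:
steer_hand(
  motion=[
    {"tx": -28,"ty": -31,"twist": 0.08,"finger_gap": 1},
    {"tx": -56,"ty": -61,"twist": 0.15,"finger_gap": 1},
    {"tx": -83,"ty": -92,"twist": 0.23,"finger_gap": 1},
    {"tx": -111,"ty": -123,"twist": 0.31,"finger_gap": 1},
    {"tx": -139,"ty": -153,"twist": 0.385,"finger_gap": 1},
  ],
)

```text
t: 0.52
eef_pos: [257.8, 417.3, 186.6]
tcp_rot: [-3.141, 0.0, 2.488]
ft_force: [0.4, 1.4, 0.8]
opening: 0.996
grip_force: 0.0
```

Emit:
steer_hand(
  motion=[
    {"tx": -37,"ty": -18,"twist": 0.08,"finger_gap": 1},
    {"tx": -75,"ty": -36,"twist": 0.15,"finger_gap": 1},
    {"tx": -112,"ty": -54,"twist": 0.23,"finger_gap": 1},
    {"tx": -149,"ty": -72,"twist": 0.31,"finger_gap": 1},
    {"tx": -186,"ty": -90,"twist": 0.385,"finger_gap": 1},
  ],
)

```text
t: 0.93
eef_pos: [351.6, 233.1, 186.9]
tcp_rot: [3.141, -0.0, 2.103]
ft_force: [1.1, 0.7, 0.7]
opening: 1.0
grip_force: 0.0
```

Emit:
steer_hand(
  motion=[
    {"tx": -41,"ty": -3,"twist": 0.08,"finger_gap": 1},
    {"tx": -83,"ty": -5,"twist": 0.15,"finger_gap": 1},
    {"tx": -124,"ty": -8,"twist": 0.23,"finger_gap": 1},
    {"tx": -165,"ty": -11,"twist": 0.31,"finger_gap": 1},
    {"tx": -206,"ty": -13,"twist": 0.385,"finger_gap": 1},
  ],
)

```text
t: 1.35
eef_pos: [445.6, 49.1, 186.8]
tcp_rot: [-3.142, -0.0, 1.718]
ft_force: [0.7, 0.3, -0.4]
opening: 0.999
grip_force: 0.0
```

Emit:
steer_hand(
  motion=[
    {"tx": -39,"ty": 13,"twist": 0.08,"finger_gap": 1},
    {"tx": -79,"ty": 26,"twist": 0.15,"finger_gap": 1},
    {"tx": -118,"ty": 39,"twist": 0.23,"finger_gap": 1},
    {"tx": -157,"ty": 52,"twist": 0.31,"finger_gap": 1},
    {"tx": -196,"ty": 65,"twist": 0.385,"finger_gap": 1},
  ],
)

```text
t: 1.77
eef_pos: [539.4, -134.9, 186.6]
tcp_rot: [-3.141, -0.0, 1.332]
ft_force: [0.4, 0.7, -0.5]
opening: 1.0
grip_force: 0.0
```

Emit:
steer_hand(
  motion=[
    {"finger_gap": 1},
    {"finger_gap": 1},
  ],
)

```text
t: 1.93
eef_pos: [539.1, -134.3, 185.9]
tcp_rot: [-3.14, -0.0, 1.334]
ft_force: [0.1, 0.5, -0.7]
opening: 1.005
grip_force: 0.0
```

Run:
```python
from cell import env
import cv2
print(env.state())
ci=env.camera_info("wrist");p,d=env.read_camera("wrist");print(ci);cv2.imwrite("pics/w1.png",p[:,:,::-1])
import pickle;pickle.dump(ci,open("w1.pkl","wb"))
```

```text
{'t': 1.9333, 'joints': array([-3.63074740e-01,  3.94043287e-01,  1.73099351e+00,  1.40333236e-04,
        1.01788367e+00, -1.26562228e-01]), 'qvel': array([ 0.04345721, -0.02985911,  0.04482637,  0.00576404, -0.00065601,
       -0.00664092]), 'tau': array([-2.30794810e+00, -5.20206177e+01, -2.64126062e+01, -5.13207726e-02,
       -4.74014296e-02,  1.05240319e-01]), 'eef_pos': array([ 539.13203927, -134.291639  ,  185.9081613 ]), 'tcp_rot': array([-3.14029052e+00, -2.85974099e-04,  1.33420985e+00]), 'ft_force': array([ 0.12071261,  0.50374369, -0.73409692]), 'moment': array([-0.08592737,  0.03787897, -0.02637513]), 'grip_force': 0.0, 'opening': 1.0052177713613835}
{'vertical_fov': 71.674421189424, 'cx': 317.9632085279544, 'cy': 194.08868506359778, 'origin': array([556.73796009, -67.899419  , 383.8149324 ]), 'attitude': array([ 2.89209936e+00,  1.07765728e-03, -2.35904624e-01])}
```

View pics/w1.png

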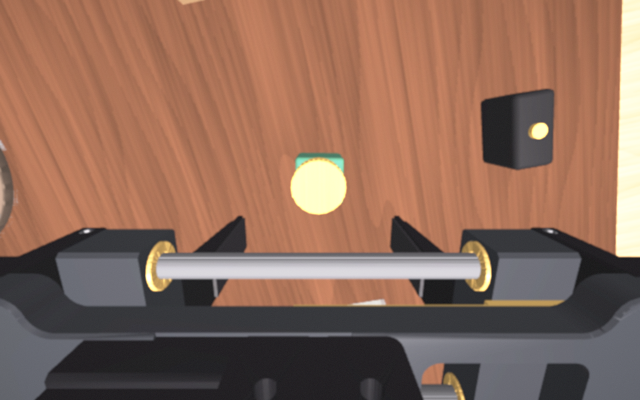

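Wrist view: cap top disc centre about (319,187), radius ~28; green body's far edge from (297,155) to (343,155), almost level, so the jar is aligned with the tool. I'll take a second wrist view 60 mm along +x for height.

Emit:
steer_hand(
  motion=[
    {"tx": 30,"finger_gap": 1},
    {"tx": 60,"finger_gap": 1},
    {"tx": 60,"finger_gap": 1},
    {"tx": 60,"finger_gap": 1},
  ],
)

```text
t: 2.32
eef_pos: [552.5, -72.0, 187.0]
tcp_rot: [-3.141, -0.0, 1.341]
ft_force: [-0.3, 0.1, -0.5]
opening: 0.998
grip_force: 0.0
```

Add to h.py:
```python
def capdisc(p): # yellow disc centre
    h=cv2.cvtColor(p,cv2.COLOR_RGB2HSV); m=((h[...,0]>20)&(h[...,0]<36)&(h[...,1]>60)&(h[...,2]>200)).astype(np.uint8)
    n,l,st,c=cv2.connectedComponentsWithStats(m); ok=[i for i in range(1,n) if 1000<st[i,4]<6000 and 0.85<st[i,2]/st[i,3]<1.3]
    return [(c[i].round(1),st[i]) for i in ok]
```

Run:
```python
from cell import env
from h import *
import pickle
np.set_printoptions(precision=1,suppress=True)
c1=pickle.load(open("w1.pkl","rb"));p1=cv2.imread("pics/w1.png")[:,:,::-1].copy()
c2=env.camera_info("wrist");p2,d=env.read_camera("wrist");cv2.imwrite("pics/w2.png",p2[:,:,::-1])
a=capdisc(p1);b=capdisc(p2);print(a,b)
print(tri([(c1,*a[0][0]),(c2,*b[0][0])])); print(onz(c1,*a[0][0],90),onz(c2,*b[0][0],90))
f,M,o=cam(c2);u,v=b[0][0];z=d[int(v),int(u)];print("depth pt",o+M@np.array([(u-c2["cx"])/f,(v-c2["cy"])/f,1])*z)
x=p2[int(v)-55:int(v)+45,int(u)-60:int(u)+60]; cv2.imwrite("pics/w2c.png",cv2.resize(x,(720,600),interpolation=cv2.INTER_CUBIC)[:,:,::-1]);print(int(u)-60,int(v)-55)
pickle.dump(c2,open("w2.pkl","wb"))
print(env.state()["eef_pos"])
```

```text
[] []Traceback (most recent call last):
  File "<stdin>", line 8, in <module>
IndexError: list index out of range
```

Run:
```python
from cell import env
from h import *
import pickle
np.set_printoptions(precision=1,suppress=True)
c1=pickle.load(open("w1.pkl","rb"));p1=cv2.imread("pics/w1.png")[:,:,::-1].copy();p2=cv2.imread("pics/w2.png")[:,:,::-1].copy()
c2=env.camera_info("wrist");pickle.dump(c2,open("w2.pkl","wb"))
print(p1[187,319],p1[205,319],p1[150,319],p1[160,250])
def disc(p,box):
    u0,v0,u1,v1=box;q=p[v0:v1,u0:u1].astype(int);m=((q[...,0]>180)&(q[...,1]>170)).astype(np.uint8)
    k=max(cv2.findContours(m,0,1)[0],key=cv2.contourArea);e=cv2.fitEllipse(k);return np.array(e[0])+[u0,v0],e[1]
a=disc(p1,(270,140,370,240));b=disc(p2,(250,60,390,240));print(a,b)
print(tri([(c1,*a[0]),(c2,*b[0])])); print(onz(c1,*a[0],90),onz(c2,*b[0],90))
u,v=b[0];x=p2[int(v)-55:int(v)+45,int(u)-60:int(u)+60]; cv2.imwrite("pics/w2c.png",cv2.resize(x,(720,600),interpolation=cv2.INTER_CUBIC)[:,:,::-1]);print(int(u)-60,int(v)-55)
```

```text
[255 255 207] [255 255 207] [173 114  87] [174 114  87]
(array([318.1, 185.9]), (55.53165817260742, 56.3535270690918)) (array([319.3, 229.6]), (23.526399612426758, 54.91288375854492))
(array([ 538.1, -146.5,   22.5]), [np.float64(0.4709730328950481), np.float64(0.4709730328948451)])
[ 541.2 -131.7   90. ] [ 544.3 -120.5   90. ]
259 174
```

View pics/w2c.png

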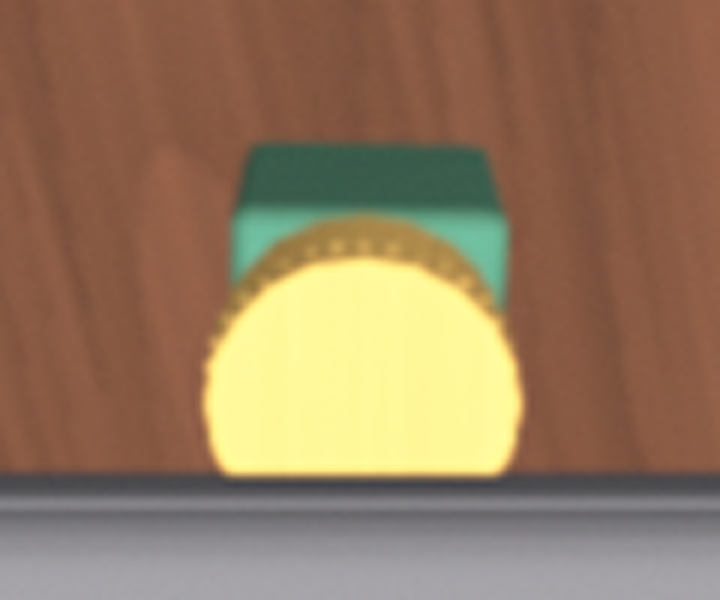

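Enlarged w2: disc partly hidden by the gripper bar, extremes at x 205/523 near y≈408 → pixel (319.3,241.5); shoulder's far edge from (235,210) to (505,213).

Run:
```python
from cell import env
from h import *
import pickle
np.set_printoptions(precision=1,suppress=True)
c1=pickle.load(open("w1.pkl","rb"));c2=pickle.load(open("w2.pkl","rb"))
print(tri([(c1,318.1,185.9),(c2,319.3,241.5)])); print(onz(c1,318.1,185.9,90),onz(c2,319.3,241.5,90))
ct=env.camera_info("top");print(tri([(ct,346.7,243.8),(c1,318.1,185.9),(env.camera_info("scene"),326.5,178.9)]))
for z,A,B in [(58,(235,210),(505,213)),(58,(250,147),(486,150))]:
  q=[onz(c2,259+x/6-.42,174+y/6-.42,z) for x,y in (A,B)];e=q[1]-q[0];print(q,np.linalg.norm(e),np.degrees(np.arctan2(e[1],e[0])))
print(proj(c1,[[539,-134,90]]), env.state()["eef_pos"],env.state()["tcp_rot"])
```

```text
(array([ 542.1, -128.9,  103.3]), [np.float64(0.19242267827425624), np.float64(0.1924226782740859)])
[ 541.2 -131.7   90. ] [ 541.  -134.7   90. ]
(array([ 539.9, -133. ,   89.4]), [np.float64(1.4890086304500207), np.float64(1.709252712538054), np.float64(0.3901958781289585)])
[array([522. , -99.8,  58. ]), array([ 575.9, -113.2,   58. ])] 55.57501903948646 -13.855770078997587
[array([528.3, -87.5,  58. ]), array([574.9, -99.1,  58. ])] 48.10584271379442 -13.944151138044743
[[316.6 188.4]] [552.5 -73.  187. ] [-3.1 -0.   1.3]
```

Emit:
steer_hand(
  motion=[
    {"tx": -35,"ty": 1,"finger_gap": 1},
    {"tx": -62,"ty": 2,"tz": 15,"finger_gap": 1},
    {"tx": -62,"ty": 2,"tz": 45,"finger_gap": 1},
    {"tx": -62,"ty": 2,"tz": 70,"finger_gap": 1},
    {"tx": -62,"ty": 2,"tz": 90,"finger_gap": 1},
  ],
)

```text
t: 2.78
eef_pos: [539.4, -135.8, 95.4]
tcp_rot: [-3.141, -0.0, 1.336]
ft_force: [0.9, -0.2, -0.0]
opening: 1.0
grip_force: 0.0
```

Emit:
steer_hand(
  motion=[
    {"tz": 15,"finger_gap": 1},
    {"tz": 27,"finger_gap": 1},
    {"tz": 33,"finger_gap": 1},
    {"tz": 33,"finger_gap": 1},
  ],
)

```text
t: 3.12
eef_pos: [539.7, -135.2, 62.9]
tcp_rot: [-3.14, -0.0, 1.337]
ft_force: [-0.2, 0.3, -0.2]
opening: 1.003
grip_force: 0.0
```

Emit:
steer_hand(
  motion=[
    {"finger_gap": 0},
    {"finger_gap": 0},
    {"finger_gap": 0},
    {"finger_gap": 0},
    {"finger_gap": 0},
  ],
)

```text
t: 3.53
eef_pos: [540.8, -135.2, 64.3]
tcp_rot: [3.141, 0.0, 1.337]
ft_force: [0.6, -0.2, -0.0]
opening: 0.71
grip_force: 0.0
```

Emit:
steer_hand(
  motion=[
    {"finger_gap": 0},
    {"finger_gap": 0},
    {"finger_gap": 0},
    {"finger_gap": 0},
    {"finger_gap": 0},
  ],
)

```text
t: 3.95
eef_pos: [540.6, -135.1, 63.8]
tcp_rot: [-3.142, -0.0, 1.337]
ft_force: [0.2, 0.4, 0.2]
opening: 0.356
grip_force: 0.0
```

Run:
```python
from cell import env
from h import *
p,d=env.read_camera("wrist");q,_=env.read_camera("scene")
a=np.hstack([p[100:320,200:440],cv2.resize(q[120:260,260:413],(240,220))])
cv2.imwrite("pics/g1.png",cv2.resize(a,None,fx=1.6,fy=1.6,interpolation=cv2.INTER_CUBIC)[:,:,::-1]);print(env.state()["opening"])
```

```text
0.2751325142676357
```

View pics/g1.png

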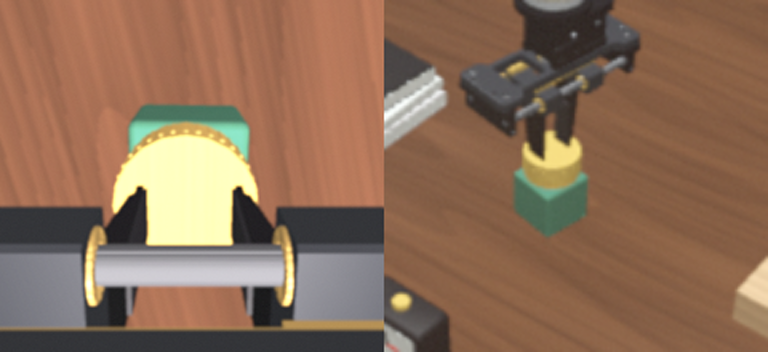

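The fingers appear to overlie the cap disc (tips about (287,219),(350,219) full-frame) while the TCP reads z=64, below the cap top. I'll check with depth before anything else.

Run:
```python
from cell import env
from h import *
np.set_printoptions(precision=0,suppress=True,linewidth=200)
s=env.state();print(s["eef_pos"],s["opening"],s["tcp_rot"])
ci=env.camera_info("wrist");p,d=env.read_camera("wrist")
f,M,o=cam(ci);print("tcp px",proj(ci,[s["eef_pos"]]),o, "depth",(s["eef_pos"]-o)@M)
P=lambda c,u,v,z:c["origin"]+cam(c)[1]@np.array([(u-c["cx"])/cam(c)[0],(v-c["cy"])/cam(c)[0],1])*z
print(d[140:300:10,270:370:6])
for u,v in [(318,190),(285,222),(287,219),(290,230),(350,222),(318,150)]: print(u,v,d[v,u],P(ci,u,v,d[v,u]))
cs=env.camera_info("scene");q,ds=env.read_camera("scene")
print(proj(cs,[s["eef_pos"]]));
for v in range(150,225,6):print(v,[tuple(P(cs,u,v,ds[v,u]).round()) for u in (321,326,332)])
```

```text
[ 541. -135.   64.] 0.2751325142676357 [-3. -0.  1.]
tcp px [[316. 218.]] [558. -69. 262.] depth [ -1.  18. 209.]
[[256. 257. 257. 258. 257. 258. 257. 257. 257. 256. 257. 257. 256. 257. 258. 257. 258.]
 [260. 259. 259. 259. 259. 260. 260. 259. 259. 260. 261. 259. 261. 260. 259. 260. 260.]
 [260. 262. 262. 260. 261. 261. 260. 260. 263. 262. 262. 262. 261. 261. 262. 261. 262.]
 [263. 263. 266. 232. 232. 233. 232. 232. 236. 235. 235. 234. 234. 240. 264. 264. 265.]
 [267. 266. 208. 207. 208. 196. 193. 191. 190. 190. 195. 208. 208. 208. 209. 267. 268.]
 [270. 269. 210. 188. 177. 177. 176. 176. 177. 176. 175. 175. 187. 210. 213.   0. 269.]
 [270. 271. 178. 177. 177. 178. 178. 178. 176. 178. 176. 178. 179. 177. 214. 271. 271.]
 [274. 179. 180. 180. 179. 179. 180. 179. 180. 179. 179. 179. 178. 178. 179. 273. 273.]
 [278. 181. 181. 182. 169. 181. 181. 180. 181. 180. 181. 181. 171. 182. 181. 276. 276.]
 [ 92. 182. 156. 156. 158. 182. 183. 182. 182. 182. 182. 182. 159. 154. 155. 278.  93.]
 [ 85. 141. 141. 140. 152. 184. 185. 185. 183. 183. 184. 184. 147. 140. 141.  94.  84.]
 [ 82.  90. 131. 1
[... 2332 characters left out ...]
75.0), np.float64(-125.0), np.float64(31.0)), (np.float64(571.0), np.float64(-111.0), np.float64(36.0)), (np.float64(551.0), np.float64(-106.0), np.float64(24.0))]
210 [(np.float64(573.0), np.float64(-126.0), np.float64(7.0)), (np.float64(573.0), np.float64(-110.0), np.float64(16.0)), (np.float64(549.0), np.float64(-106.0), np.float64(-0.0))]
216 [(np.float64(587.0), np.float64(-115.0), np.float64(2.0)), (np.float64(577.0), np.float64(-107.0), np.float64(-1.0)), (np.float64(569.0), np.float64(-93.0), np.float64(1.0))]
222 [(np.float64(605.0), np.float64(-103.0), np.float64(1.0)), (np.float64(598.0), np.float64(-91.0), np.float64(3.0)), (np.float64(588.0), np.float64(-79.0), np.float64(1.0))]
```

Run:
```python
from cell import env
from h import *
np.set_printoptions(precision=0,suppress=True,linewidth=200)
s=env.state();T=R.from_euler('xyz',s["tcp_rot"]).as_matrix()
def cloud(n):
    c=env.camera_info(n);p,d=env.read_camera(n);f,M,o=cam(c);v,u=np.mgrid[:400,:640]
    X=np.stack([(u-c["cx"])/f,(v-c["cy"])/f,np.ones_like(u,float)],-1)*d[...,None]
    W=X@M.T+o; return p,d,W,(W-s["eef_pos"])@T
for n in ("wrist","scene","top"):
    p,d,W,L=cloud(n)
    m=(d>0)&(abs(L[...,0])<40)&(abs(L[...,1])<60)&(W[...,2]>95)&(p.max(-1)<110)
    Q=L[m]; print(n,m.sum())
    for z0 in range(-90,-20,6):
        k=Q[(Q[:,2]>=z0)&(Q[:,2]<z0+6)]
        if len(k): print(z0,len(k),"x",np.percentile(k[:,0],[2,50,98]),"y-",np.percentile(k[k[:,1]<0][:,1],[2,50,98]) if (k[:,1]<0).any() else '',"y+",np.percentile(k[k[:,1]>0][:,1],[2,50,98]) if (k[:,1]>0).any() else '')
```

```text
wrist 41148
-90 62 x [-12.  -5.   2.] y- [-9. -9. -9.] y+ [12. 12. 12.]
-84 62 x [-9. 11. 12.] y- [-12.  -9.  -8.] y+ [10. 12. 14.]
-78 118 x [ 9. 11. 12.] y- [-12. -10.  -8.] y+ [10. 12. 15.]
-72 145 x [-8. 11. 11.] y- [-14. -10.  -8.] y+ [10. 13. 16.]
-66 132 x [ 2. 11. 11.] y- [-14. -11.  -8.] y+ [10. 13. 17.]
-60 137 x [ 4. 11. 12.] y- [-15. -11.  -8.] y+ [10. 13. 17.]
-54 146 x [-2. 11. 11.] y- [-14. -10.  -8.] y+ [10. 12. 17.]
-48 81 x [ 9. 11. 11.] y- [-14. -10.  -8.] y+ [11. 13. 17.]
-42 69 x [-4. 11. 11.] y- [-13.  -8.  -8.] y+ [11. 13. 16.]
-36 26 x [ 9. 11. 11.] y- [-11.  -9.  -9.] y+ [11. 12. 14.]
scene 2234
-90 11 x [ 2. 10. 14.] y- [-14. -13. -12.] y+ [15. 21. 22.]
-84 20 x [-3. 10. 13.] y- [-12.  -9.  -5.] y+ [ 8. 18. 22.]
-78 28 x [-8.  8. 13.] y- [-13.  -7.  -4.] y+ [ 9. 18. 20.]
-72 28 x [-9.  9. 15.] y- [-12.  -7.  -3.] y+ [12. 18. 20.]
-66 25 x [-9.  8. 15.] y- [-13.  -6.  -5.] y+ [ 9. 17. 19.]
-60 24 x [-5.  5. 13.] y- [-12.  -6.  -4.] y+ [11. 17. 19.]
-54 29 x [-8.  8. 14.] y- [-11.  -5.  -4.] y+ [ 8. 16. 19.]
-48 13 x [-2.  8. 11.] y- [-9. -6. -5.] y+ [ 8. 16. 17.]
-42 19 x [-2.  6. 14.] y- [-9. -6. -3.] y+ [11. 15. 17.]
-36 9 x [-4.  6. 13.] y- [-9. -6. -4.] y+ [12. 12. 14.]
top 327
```

Emit:
steer_hand(
  motion=[
    {"tz": -35,"finger_gap": 0.3},
    {"tz": -60,"finger_gap": 0.8},
    {"tz": -60,"finger_gap": 0.8},
    {"tz": -60,"finger_gap": 0.8},
    {"tz": -60,"finger_gap": 0.8},
  ],
)

```text
t: 4.72
eef_pos: [540.2, -135.0, 123.3]
tcp_rot: [-3.141, -0.0, 1.337]
ft_force: [0.4, -0.2, -0.6]
opening: 0.351
grip_force: 0.0
```

Create tip.py:
```python
from cell import env
from h import *
np.set_printoptions(precision=0,suppress=True,linewidth=200)
s=env.state();T=R.from_euler('xyz',s["tcp_rot"]).as_matrix();print(s["eef_pos"],s["opening"])
for n in ("wrist","scene"):
    c=env.camera_info(n);p,d=env.read_camera(n);f,M,o=cam(c);v,u=np.mgrid[:400,:640]
    W=np.stack([(u-c["cx"])/f,(v-c["cy"])/f,np.ones_like(u,float)],-1)*d[...,None]@M.T+o;L=(W-s["eef_pos"])@T
    m=(d>0)&(abs(L[...,0])<40)&(abs(L[...,1])<60)&(W[...,2]>98)
    Q=L[m]; print(n,m.sum())
    for z0 in range(-60,20,4):
        k=Q[(Q[:,2]>=z0)&(Q[:,2]<z0+4)]
        if len(k)>2: print(z0,len(k),"x",np.percentile(k[:,0],[2,50,98]),"y-",np.percentile(k[k[:,1]<0][:,1],[2,50,98]) if (k[:,1]<0).any() else '',"y+",np.percentile(k[k[:,1]>0][:,1],[2,50,98]) if (k[:,1]>0).any() else '')
```

```bash
python3 tip.py
```

```text
[ 540. -135.  123.] 0.35148661097695527
wrist 61471
-60 111 x [ 1. 11. 11.] y- [-24. -18. -16.] y+ [18. 21. 26.]
-56 112 x [-2. 11. 11.] y- [-24. -18. -16.] y+ [18. 20. 26.]
-52 105 x [-0. 11. 11.] y- [-23. -17. -16.] y+ [18. 20. 25.]
-48 115 x [-4. 10. 11.] y- [-23. -17. -16.] y+ [18. 19. 25.]
-44 86 x [-7. 10. 11.] y- [-22. -17. -16.] y+ [18. 19. 24.]
-40 68 x [-6.  9. 11.] y- [-21. -16. -16.] y+ [18. 19. 23.]
-36 87 x [-10.   3.  11.] y- [-20. -16. -16.] y+ [18. 18. 22.]
-32 54 x [-10.   9.  11.] y- [-20. -17. -16.] y+ [18. 18. 22.]
-28 10 x [-9.  9. 11.] y- [-17. -16. -16.] y+ [18. 20. 21.]
scene 4108
-60 15 x [-6.  7. 12.] y- [-25. -18. -16.] y+ [21. 28. 30.]
-56 26 x [-11.   2.  13.] y- [-25. -19. -16.] y+ [22. 29. 31.]
-52 20 x [-9.  6. 14.] y- [-19. -18. -16.] y+ [19. 28. 29.]
-48 20 x [-12.   5.  14.] y- [-24. -18. -15.] y+ [27. 28. 29.]
-44 20 x [-8.  5. 12.] y- [-23. -17. -16.] y+ [25. 27. 29.]
-40 11 x [-10.   7.  13.] y- [-18. -18. -16.] y+ [25. 26. 27.]
-36 12 x [-11.   0.  11.] y- [-21. -19. -17.] y+ [24. 24. 27.]
-32 18 x [-12.   0.  13.] y- [-20. -18. -17.] y+ [23. 23. 25.]
-28 5 x [-6.  7. 11.] y- [-23. -21. -19.] y+ [22. 23. 24.]
```

Emit:
steer_hand(
  motion=[
    {"tz": -30,"finger_gap": 1},
    {"tz": -60,"finger_gap": 1},
    {"tz": -60,"finger_gap": 1},
    {"tz": -60,"finger_gap": 1},
    {"tz": -60,"finger_gap": 1},
  ],
)

```text
t: 5.23
eef_pos: [540.1, -135.0, 182.7]
tcp_rot: [-3.14, -0.0, 1.337]
ft_force: [-0.0, 0.8, -0.2]
opening: 0.79
grip_force: 0.0
```

```bash
python3 tip.py
```

```text
[ 540. -135.  183.] 0.7899688119107993
wrist 66543
-60 156 x [ 0. 10. 12.] y- [-44. -38. -36.] y+ [38. 40. 47.]
-56 159 x [-2. 10. 11.] y- [-44. -38. -36.] y+ [38. 39. 46.]
-52 148 x [-3.  9. 11.] y- [-43. -37. -36.] y+ [38. 39. 46.]
-48 151 x [-6.  8. 11.] y- [-43. -37. -36.] y+ [38. 39. 45.]
-44 144 x [-8.  6. 11.] y- [-42. -37. -36.] y+ [38. 39. 44.]
-40 132 x [-9.  5. 11.] y- [-41. -36. -36.] y+ [38. 39. 43.]
-36 123 x [-10.   4.  11.] y- [-40. -37. -36.] y+ [38. 39. 43.]
-32 110 x [-11.   3.  11.] y- [-40. -37. -36.] y+ [38. 39. 42.]
-28 9 x [-9.  9. 11.] y- [-39. -37. -37.] y+ [39. 40. 40.]
scene 3681
-60 26 x [-8.  7. 13.] y- [-46. -39. -37.] y+ [43. 50. 51.]
-56 22 x [-7.  7. 14.] y- [-43. -38. -35.] y+ [45. 50. 51.]
-52 22 x [-8.  4. 13.] y- [-45. -39. -36.] y+ [44. 48. 51.]
-48 23 x [-9.  7. 14.] y- [-42. -38. -36.] y+ [45. 48. 50.]
-44 20 x [-9.  4. 14.] y- [-44. -39. -37.] y+ [45. 48. 50.]
-40 14 x [-9.  3. 13.] y- [-43. -38. -35.] y+ [46. 47. 47.]
-36 17 x [-10.   1.  11.] y- [-41. -38. -37.] y+ [43. 45. 47.]
-32 16 x [-9.  2. 13.] y- [-39. -38. -37.] y+ [44. 45. 45.]
-28 3 x [-10.  -5.  10.] y- [-39. -39. -39.] y+ [44. 44. 44.]
```

Both cameras show the real fingertips end about 27.5 mm behind the reported TCP, so earlier the fingers closed just above the cap (nothing touched). I'll apply that offset: tips at z≈62 means a reported z≈35, with +2 mm in tool x.

Emit:
steer_hand(
  motion=[
    {"tx": 2,"tz": 40,"finger_gap": 1},
    {"tx": 2,"tz": 75,"finger_gap": 1},
    {"tx": 2,"tz": 90,"finger_gap": 1},
    {"tx": 2,"tz": 90,"finger_gap": 1},
  ],
)

```text
t: 5.67
eef_pos: [538.8, -132.4, 89.5]
tcp_rot: [-3.134, -0.001, 1.337]
ft_force: [-0.9, -0.2, -0.1]
opening: 0.999
grip_force: 0.0
```

Emit:
steer_hand(
  motion=[
    {"tz": 20,"finger_gap": 1},
    {"tz": 40,"finger_gap": 1},
    {"tz": 55,"finger_gap": 1},
    {"tz": 59,"finger_gap": 1},
    {"tz": 59,"finger_gap": 1},
  ],
)

```text
t: 6.08
eef_pos: [540.8, -133.1, 34.4]
tcp_rot: [-3.14, -0.0, 1.337]
ft_force: [-0.9, 0.2, 0.2]
opening: 1.001
grip_force: 0.0
```

Emit:
steer_hand(
  motion=[
    {"finger_gap": 0},
    {"finger_gap": 0},
    {"finger_gap": 0},
    {"finger_gap": 0},
    {"finger_gap": 0},
  ],
)

```text
t: 6.5
eef_pos: [541.3, -133.2, 35.4]
tcp_rot: [3.141, 0.0, 1.337]
ft_force: [0.3, -0.8, -0.3]
opening: 0.703
grip_force: 0.0
```

Emit:
steer_hand(
  motion=[
    {"finger_gap": 0},
    {"finger_gap": 0},
    {"finger_gap": 0},
  ],
)

```text
t: 6.75
eef_pos: [540.8, -133.1, 35.0]
tcp_rot: [-3.141, -0.0, 1.337]
ft_force: [-3.8, 0.7, 5.4]
opening: 0.617
grip_force: 30.0
```

Gripped (opening 0.617, 30 N). Lift by 80 mm.

Emit:
steer_hand(
  motion=[
    {"tz": -15,"finger_gap": 0},
    {"tz": -40,"finger_gap": 0},
    {"tz": -65,"finger_gap": 0},
    {"tz": -80,"finger_gap": 0},
    {"tz": -80,"finger_gap": 0},
  ],
)

```text
t: 7.17
eef_pos: [542.3, -133.6, 117.3]
tcp_rot: [3.137, 0.0, 1.337]
ft_force: [0.4, -0.2, -5.0]
opening: 0.618
grip_force: 30.0
```

Emit:
steer_hand(
  motion=[
    {"finger_gap": 0},
    {"finger_gap": 0},
  ],
)

```text
t: 7.33
eef_pos: [540.4, -133.0, 113.5]
tcp_rot: [-3.14, -0.0, 1.337]
ft_force: [0.8, 0.6, -5.6]
opening: 0.62
grip_force: 30.0
```

Create view.py:
```python
import sys,pickle
from cell import env
from h import *
n=sys.argv[1]; s=env.state();print(s["eef_pos"],s["tcp_rot"],s["opening"],s["grip_force"],s["ft_force"],s["moment"],s["joints"])
c=env.camera_info("wrist");p,d=env.read_camera("wrist");pickle.dump((c,p,d),open(n+".pkl","wb"))
x0,y0,x1,y1,k=map(float,sys.argv[2:]);q=p[int(y0):int(y1),int(x0):int(x1)]
cv2.imwrite(f"pics/{n}.png",cv2.resize(q,None,fx=k,fy=k,interpolation=cv2.INTER_CUBIC)[:,:,::-1])
```

```bash
python3 view.py w3 200 80 460 275 3
```

Run:
```python
import pickle;from h import *
c,p,d=pickle.load(open('w3.pkl','rb'));np.set_printoptions(precision=0,suppress=True,linewidth=220)
q=p.astype(int);m=(q[...,1]>q[...,0]+15)&(q[...,1]>q[...,2])&(d>0)&(d<300);v,u=np.nonzero(m);print(len(u))
f,M,o=cam(c);W=np.c_[(u-c["cx"])/f,(v-c["cy"])/f,np.ones(len(u))]*d[m][:,None]@M.T+o
z=W[:,2];print(np.histogram(z,20))
```

```text
[ 540.38415734 -132.95957064  113.46374411] [-3.13974612e+00 -3.35825235e-04  1.33674676e+00] 0.6199161134367825 29.972090802698403 [ 0.84337899  0.56988987 -5.57909702] [-0.14462292  0.10986714 -0.00756625] [-3.60006063e-01  4.82826968e-01  1.80754664e+00  1.34334190e-04
  8.53093141e-01 -1.26045251e-01]
1714
(array([ 30,  54,  42,  48,  54,  57,  53,  59,  60,  63,  71,  67,  81,  70,  85, 261, 548,   3,   6,   2]), array([ 83.,  87.,  90.,  93.,  96., 100., 103., 106., 109., 113., 116., 119., 122., 125., 129., 132., 135., 138., 142., 145., 148.]))
```

View pics/w3.png

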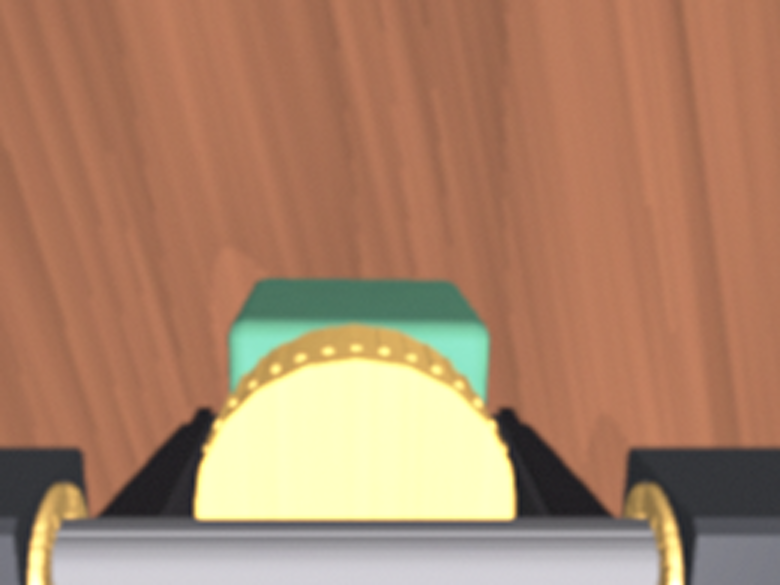

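Jar hangs in the grip, shoulder's far edge from (230,325) to (489,325) in the crop, level with the tool. Carry it toward the well, stopping about 100 mm short with the yaw corrected, so one wrist image shows both.

Emit:
steer_hand(
  motion=[
    {"tx": 20,"ty": -10,"twist": -0.03,"finger_gap": 0},
    {"tx": 55,"ty": -26,"twist": -0.07,"finger_gap": 0},
    {"tx": 94,"ty": -45,"twist": -0.11,"finger_gap": 0},
    {"tx": 133,"ty": -63,"twist": -0.15,"finger_gap": 0},
    {"tx": 160,"ty": -76,"twist": -0.18,"finger_gap": 0},
  ],
)

```text
t: 7.8
eef_pos: [502.6, 42.3, 113.5]
tcp_rot: [-3.139, -0.0, 1.519]
ft_force: [0.1, 0.6, -3.7]
opening: 0.618
grip_force: 30.0
```

Emit:
steer_hand(
  motion=[
    {"tx": 14,"ty": -4,"finger_gap": 0},
    {"tx": 14,"ty": -4,"finger_gap": 0},
    {"tx": 14,"ty": -4,"finger_gap": 0},
  ],
)

```text
t: 8.05
eef_pos: [500.5, 54.9, 113.9]
tcp_rot: [-3.14, 0.0, 1.519]
ft_force: [-0.3, 0.8, -4.8]
opening: 0.621
grip_force: 30.0
```

```bash
python3 view.py w4 160 0 480 260 2.5
```

```text
[500.51060324  54.86681305 113.9167761 ] [-3.14011926e+00  8.30687809e-05  1.51863971e+00] 0.6206788735329798 29.99343396979384 [-0.30482879  0.7647338  -4.80502742] [-0.1933073   0.05926646  0.01885153] [-2.20491379e-02  4.17018330e-01  1.93355265e+00 -5.43143960e-05
  7.92496900e-01  3.01457013e-02]
```

View pics/w4.png

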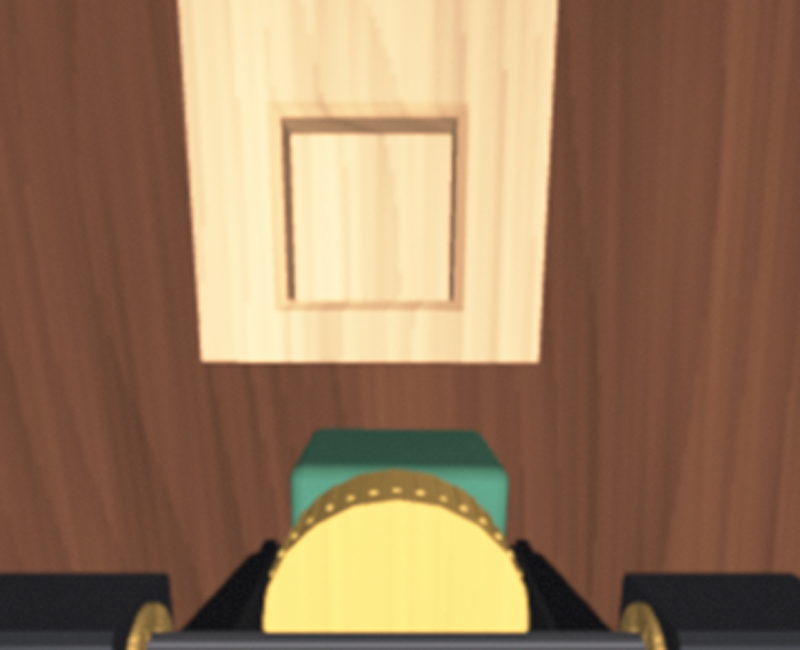

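Points in the crop (×2.5): organiser near edge (201,362)–(540,361); outer chamfer corners (269,104),(468,104),(463,309),(277,308); jar shoulder edge (292,468)–(507,468).

Run:
```python
import pickle;from h import *
np.set_printoptions(precision=1,suppress=True)
c,p,d=pickle.load(open('w4.pkl','rb'));F=lambda x,y:(160+x/2.5-.3,y/2.5-.3)
g=lambda pts,z:np.array([onz(c,*F(*q),z) for q in pts])[:,:2]
ang=lambda e:np.degrees(np.arctan2(e[1],e[0]))
w=g([(269,104),(468,104),(463,309),(277,308)],40);print("well",w,w.mean(0),[np.linalg.norm(w[i]-w[i-1]) for i in range(4)],ang(w[1]-w[0]),ang(w[2]-w[3]))
wi=g([(282,117),(461,117),(455,303),(287,303)],36);print("inner",wi.mean(0),[np.linalg.norm(wi[i]-wi[i-1]) for i in range(4)])
o=g([(201,362),(540,361)],40);print("org edge",o,np.linalg.norm(o[1]-o[0]),ang(o[1]-o[0]))
l=g([(180,0),(201,362),(557,0),(540,361)],40);print("org sides",ang(l[0]-l[1])-90,ang(l[2]-l[3])-90)
e=o[1]-o[0];e/=np.linalg.norm(e);n=np.array([-e[1],e[0]]);print("well from edge+50mm",o.mean(0)+n*50)
# depth shoulder
q=p.astype(int);m=(q[...,1]>q[...,0]+15)&(q[...,1]>q[...,2])&(d>0)&(d<260);v,u=np.nonzero(m);f,M,O=cam(c)
W=np.c_[(u-c["cx"])/f,(v-c["cy"])/f,np.ones(len(u))]*d[m][:,None]@M.T+O;top=W[(W[:,2]>131)&(v>188)];zs=np.median(top[:,2]);print("shoulder z",zs)
for z in (zs,137):
  j=g([(292,468),(507,468)],z);e=j[1]-j[0];a=ang(e);L=np.linalg.norm(e);e/=L;print("jar",j.mean(0)+29*np.array([e[1],-e[0]]),L,a)
```

```text
well [[463.9 196.1]
 [534.5 192.4]
 [530.8 122. ]
 [460.2 126. ]] [497.4 159.1] [np.float64(70.18364846477141), np.float64(70.6806775727591), np.float64(70.52850442631122), np.float64(70.73579236931495)] -2.9702260533102387 -3.249611254474851
inner [497.9 158.5] [np.float64(65.09655272605198), np.float64(64.78432263839696), np.float64(65.07782855368582), np.float64(64.70952069771808)]
org edge [[428.9 107.3]
 [560.  101. ]] 131.33873098263555 -2.77908033859445
org sides -3.5676391656358675 -2.7317544967423544
well from edge+50mm [496.9 154.1]
shoulder z 137.0109617582852
jar [502.8  54.5] 55.64694075137964 -2.9344196010903656
jar [502.8  54.5] 55.65043089407145 -2.9344196010903416
```

Emit:
steer_hand(
  motion=[
    {"tx": 20,"ty": -2,"finger_gap": 0},
    {"tx": 50,"ty": -5,"finger_gap": 0},
    {"tx": 85,"ty": -8,"finger_gap": 0},
    {"tx": 103,"ty": -10,"finger_gap": 0},
    {"tx": 103,"ty": -10,"finger_gap": 0},
  ],
)

```text
t: 8.52
eef_pos: [496.7, 159.3, 114.3]
tcp_rot: [-3.141, -0.0, 1.518]
ft_force: [0.3, -0.4, -4.4]
opening: 0.617
grip_force: 30.0
```

Emit:
steer_hand(
  motion=[
    {"tz": 10,"finger_gap": 0},
    {"tz": 25,"finger_gap": 0},
    {"tz": 32,"finger_gap": 0},
    {"tz": 32,"finger_gap": 0},
  ],
)

```text
t: 8.85
eef_pos: [495.8, 156.2, 80.8]
tcp_rot: [-3.138, 0.001, 1.515]
ft_force: [-0.3, 0.1, -5.2]
opening: 0.621
grip_force: 30.0
```

Emit:
steer_hand(
  motion=[
    {"tz": 3,"finger_gap": 0},
    {"tz": 6,"finger_gap": 0},
    {"tz": 9,"finger_gap": 0},
    {"tz": 9,"finger_gap": 0},
  ],
)

```text
t: 9.18
eef_pos: [496.5, 157.5, 73.6]
tcp_rot: [-3.141, -0.0, 1.517]
ft_force: [0.5, -0.1, -4.8]
opening: 0.616
grip_force: 30.0
```

Emit:
steer_hand(
  motion=[
    {"tz": 2,"finger_gap": 0},
    {"tz": 4,"finger_gap": 0},
    {"tz": 6,"finger_gap": 0},
    {"tz": 6,"finger_gap": 0},
  ],
)

```text
t: 9.52
eef_pos: [496.4, 157.7, 67.5]
tcp_rot: [-3.141, -0.0, 1.517]
ft_force: [-0.1, 0.1, -4.4]
opening: 0.617
grip_force: 30.0
```

Emit:
steer_hand(
  motion=[
    {"tz": 2,"finger_gap": 0},
    {"tz": 4,"finger_gap": 0},
    {"tz": 6,"finger_gap": 0},
    {"tz": 6,"finger_gap": 0},
  ],
)

```text
t: 9.85
eef_pos: [496.3, 157.6, 61.4]
tcp_rot: [-3.141, 0.0, 1.517]
ft_force: [-0.1, -0.2, -5.2]
opening: 0.615
grip_force: 30.0
```

Emit:
steer_hand(
  motion=[
    {"tz": 3,"finger_gap": 0},
    {"tz": 6,"finger_gap": 0},
    {"tz": 9,"finger_gap": 0},
    {"tz": 12,"finger_gap": 0},
    {"tz": 12,"finger_gap": 0},
  ],
)

```text
t: 10.27
eef_pos: [496.3, 157.6, 49.2]
tcp_rot: [-3.141, 0.0, 1.517]
ft_force: [0.5, 0.7, -5.0]
opening: 0.617
grip_force: 30.0
```

Emit:
steer_hand(
  motion=[
    {"tz": 1,"finger_gap": 0},
    {"tz": 2,"finger_gap": 0},
    {"tz": 2,"finger_gap": 0},
  ],
)

```text
t: 10.52
eef_pos: [496.5, 157.7, 47.7]
tcp_rot: [-3.142, -0.0, 1.517]
ft_force: [-0.3, -0.1, -5.0]
opening: 0.614
grip_force: 30.0
```

Emit:
steer_hand(
  motion=[
    {"tz": 1,"finger_gap": 0},
    {"tz": 2,"finger_gap": 0},
    {"tz": 2,"finger_gap": 0},
  ],
)

```text
t: 10.77
eef_pos: [496.6, 157.7, 45.8]
tcp_rot: [3.141, -0.0, 1.517]
ft_force: [0.1, -0.1, -4.6]
opening: 0.619
grip_force: 30.0
```

Emit:
steer_hand(
  motion=[
    {"tz": 1,"finger_gap": 0},
    {"tz": 1,"finger_gap": 0},
  ],
)

```text
t: 10.93
eef_pos: [496.8, 158.0, 45.4]
tcp_rot: [3.141, -0.001, 1.517]
ft_force: [-1.8, 2.1, 4.5]
opening: 0.62
grip_force: 30.0
```

Emit:
steer_hand(
  motion=[
    {"tz": 1,"finger_gap": 0},
    {"tz": 1,"finger_gap": 0},
  ],
)

```text
t: 11.1
eef_pos: [497.0, 158.2, 44.9]
tcp_rot: [3.14, -0.001, 1.517]
ft_force: [-2.9, 3.6, 10.3]
opening: 0.622
grip_force: 30.0
```

Emit:
steer_hand(
  motion=[
    {"tz": 0.5,"finger_gap": 0},
    {"tz": 0.5,"finger_gap": 0},
    {"tz": 0.5,"finger_gap": 0},
  ],
)

```text
t: 11.35
eef_pos: [497.1, 158.3, 44.7]
tcp_rot: [3.139, -0.001, 1.517]
ft_force: [-3.4, 4.2, 12.5]
opening: 0.617
grip_force: 30.0
```

Jar is on the well floor (contact at the expected height, ~17 N change). Begin twisting anticlockwise (negative about tool z).

Create st.py:
```python
from cell import env
import numpy as np
s=env.state();print("yaw",round(s["tcp_rot"][2],3),"M",s["moment"].round(2),"F",s["ft_force"].round(1),"z",s["eef_pos"].round(1),"j6",s["joints"][5].round(2))
```

```bash
python3 st.py
```

```text
yaw 1.517 M [ 0.5   0.67 -0.01] F [-3.4  4.2 12.5] z [497.1 158.3  44.7] j6 0.23
```

Emit:
steer_hand(
  motion=[
    {"twist": -0.05,"finger_gap": 0},
    {"twist": -0.1,"finger_gap": 0},
    {"twist": -0.15,"finger_gap": 0},
    {"twist": -0.15,"finger_gap": 0},
  ],
  only="opening|grip",
)

```text
opening: 0.618
grip_force: 30.0
```

```bash
python3 st.py
```

```text
yaw 1.67 M [-0.07  0.08  0.1 ] F [-0.6  0.7  9.7] z [497.4 157.9  44.5] j6 0.08
```

Emit:
steer_hand(
  motion=[
    {"twist": -0.05,"finger_gap": 0},
    {"twist": -0.1,"finger_gap": 0},
    {"twist": -0.15,"finger_gap": 0},
    {"twist": -0.15,"finger_gap": 0},
  ],
  only="opening|grip",
)

```text
opening: 0.616
grip_force: 30.0
```

```bash
python3 st.py
```

```text
yaw 1.82 M [ 0.06 -0.05  0.09] F [-0.1  1.2  7.6] z [497.8 158.   44.5] j6 -0.07
```

```bash
python3 view.py w5 160 0 480 260 2.5
```

```text
[497.77444125 158.00106436  44.53773839] [3.13811457e+00 3.39682263e-05 1.81996063e+00] 0.6159450602006367 30.003516092256177 [-0.11789652  1.19237697  7.57913381] [ 0.06196313 -0.0546016   0.08788552] [ 1.80715915e-01  5.45074794e-01  1.95115285e+00  3.40721777e-04
  6.41892771e-01 -6.87209993e-02]
```

View pics/w5.png

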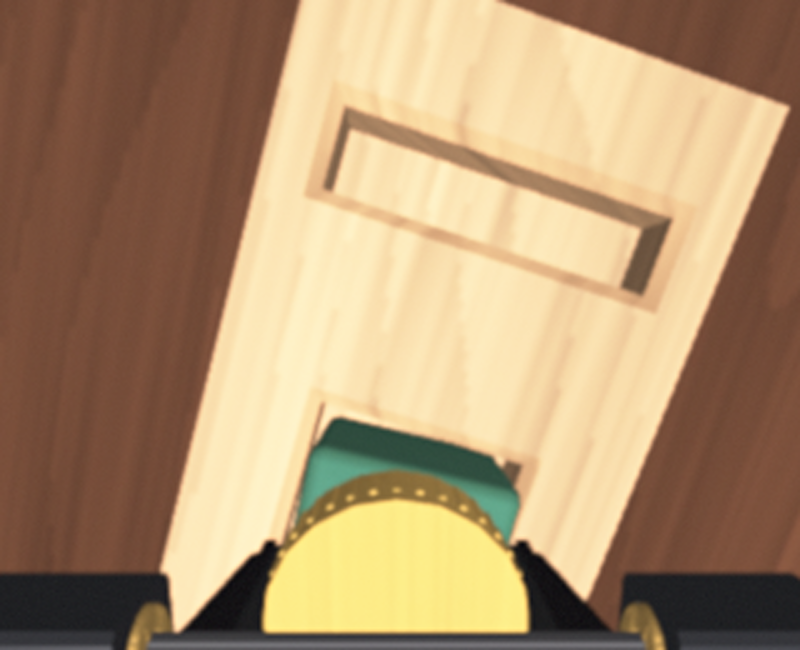

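Jar is down in the well: its shoulder edge slopes ~13° against ~18° for the organiser, so it took up its ~5° play and the cap has turned ~12° on it. The knurl dots (398,490) sit as in w4, so no slip. Continue.

Emit:
steer_hand(
  motion=[
    {"twist": -0.05,"finger_gap": 0},
    {"twist": -0.1,"finger_gap": 0},
    {"twist": -0.15,"finger_gap": 0},
    {"twist": -0.2,"finger_gap": 0},
  ],
  only="opening|grip",
)

```text
opening: 0.614
grip_force: 30.0
```

```bash
python3 st.py
```

```text
yaw 2.019 M [ 0.13 -0.16 -0.14] F [1.  0.5 7.4] z [497.9 158.   44.5] j6 -0.27
```

Emit:
steer_hand(
  motion=[
    {"twist": -0.05,"finger_gap": 0},
    {"twist": -0.1,"finger_gap": 0},
    {"twist": -0.15,"finger_gap": 0},
    {"twist": -0.2,"finger_gap": 0},
    {"twist": -0.25,"finger_gap": 0},
  ],
  only="opening|grip",
)

```text
opening: 0.62
grip_force: 30.0
```

```bash
python3 st.py
```

```text
yaw 2.269 M [ 0.35 -0.13 -0.19] F [0.1 2.3 8.5] z [497.9 158.1  44.6] j6 -0.52
```

Emit:
steer_hand(
  motion=[
    {"twist": -0.05,"finger_gap": 0},
    {"twist": -0.1,"finger_gap": 0},
    {"twist": -0.15,"finger_gap": 0},
    {"twist": -0.2,"finger_gap": 0},
  ],
  only="opening|grip",
)

```text
opening: 0.618
grip_force: 30.0
```

```bash
python3 st.py
```

```text
yaw 2.469 M [ 0.53 -0.06 -0.1 ] F [-0.1  2.2  9. ] z [497.9 158.2  44.6] j6 -0.72
```

```bash
python3 view.py w6 160 0 480 260 2.5
```

Run:
```python
import pickle;from h import *
np.set_printoptions(precision=1,suppress=True)
for n in ("w3","w4","w5","w6"):
    c,p,d=pickle.load(open(n+'.pkl','rb'));g=p.astype(int)
    m=(g[...,1]>g[...,0]+15)&(g[...,1]>g[...,2]);m[:150]=0
    # dots: bright spots in arc
    v0=188; a=cv2.resize(p[180:240,260:380],None,fx=6,fy=6,interpolation=cv2.INTER_CUBIC)
    gray=a.mean(-1);th=np.linspace(-50,50,401);best=None
    # polar profile about disc centre (tool frame, same place each image)
    if n in("w4","w5","w6"):
        cu,cv_=160+397/2.5-.3,(489+113+20)/2.5
        prof=[max(p[int(round(cv_-r*np.cos(t))),int(round(cu+r*np.sin(t)))].sum() for r in np.arange(50,56,.5)) for t in np.radians(np.arange(-35,35,.25))]
    bl=[]
    k=(a[...,0]>205)&(a[...,1]>150)&(a[...,2]<175);
    nn,l,st,ce=cv2.connectedComponentsWithStats(k.astype(np.uint8))
    print(n,[(round(260+x/6,1),round(180+y/6,1)) for (x,y),s in zip(ce[1:],st[1:]) if 15<s[4]<400])
```

```text
[497.94072576 158.17212215  44.64211448] [3.13830094e+00 2.19639063e-03 2.46876069e+00] 0.618147543489013 30.005334950401448 [-0.05405031  2.19154942  9.0479843 ] [ 0.53249061 -0.06108319 -0.09559311] [ 1.80807094e-01  5.44967676e-01  1.95092519e+00  8.48788825e-04
  6.41775507e-01 -7.17839794e-01]
w3 []
w4 [(np.float64(318.6), np.float64(196.0)), (np.float64(309.4), np.float64(197.0)), (np.float64(328.1), np.float64(197.0)), (np.float64(300.3), np.float64(199.2)), (np.float64(337.4), np.float64(199.4)), (np.float64(291.9), np.float64(203.0)), (np.float64(345.5), np.float64(203.3)), (np.float64(353.0), np.float64(208.4)), (np.float64(359.2), np.float64(214.6)), (np.float64(277.7), np.float64(214.2))]
w5 [(np.float64(318.7), np.float64(196.1)), (np.float64(309.3), np.float64(196.9)), (np.float64(328.1), np.float64(197.0)), (np.float64(337.3), np.float64(199.2)), (np.float64(300.0), np.float64(199.2)), (np.float64(292.0), np.float64(202.8)), (np.float64(345.5), np.float64(203.3)), (np.float64(352.9), np.float64(208.3)), (np.float64(283.9), np.float64(208.2)), (np.float64(359.0), np.float64(214.4)), (np.float64(277.6), np.float64(214.3))]
w6 [(np.float64(318.6), np.float64(196.0)), (np.float64(328.1), np.float64(197.0)), (np.float64(309.3), np.float64(197.0)), (np.float64(300.4), np.float64(199.2)), (np.float64(337.4), np.float64(199.3)), (np.float64(291.9), np.float64(202.9)), (np.float64(345.4), np.float64(203.2)), (np.float64(353.0), np.float64(208.3)), (np.float64(277.8), np.float64(214.3)), (np.float64(359.2), np.float64(214.6))]
```

View pics/w6.png

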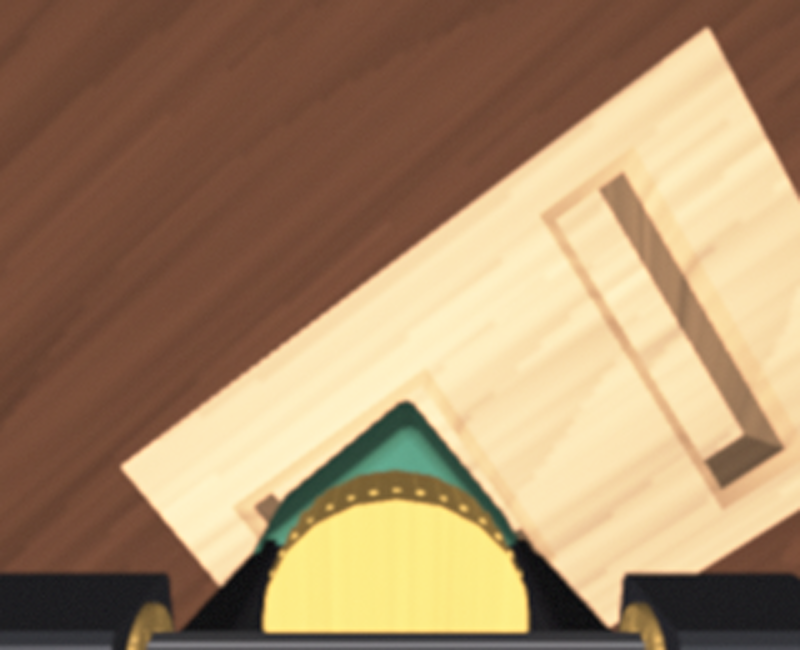

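Image: jar held by the well walls, ~5° of play taken up; the dots haven't shifted, so no slip. The cap is now ~49° open. Continue in small steps and watch for the seal's upward push.

Emit:
steer_hand(
  motion=[
    {"twist": -0.06,"finger_gap": 0},
    {"twist": -0.12,"finger_gap": 0},
    {"twist": -0.12,"finger_gap": 0},
  ],
  only="grip",
)

```text
grip_force: 30.0
```

```bash
python3 st.py
```

```text
yaw 2.59 M [0.41 0.12 0.04] F [-0.1  2.9 13.4] z [498.  158.2  44.9] j6 -0.84
```

Emit:
steer_hand(
  motion=[
    {"twist": -0.05,"finger_gap": 0},
    {"twist": -0.05,"finger_gap": 0},
  ],
  only="grip",
)

```text
grip_force: 30.0
```

```bash
python3 st.py
```

```text
yaw 2.64 M [0.38 0.13 0.02] F [-1.   3.1 13.5] z [498.1 158.2  45. ] j6 -0.89
```

Emit:
steer_hand(
  motion=[
    {"twist": -0.05,"finger_gap": 0},
    {"twist": -0.05,"finger_gap": 0},
  ],
  only="grip",
)

```text
grip_force: 30.0
```

```bash
python3 st.py
```

```text
yaw 2.689 M [0.5  0.07 0.07] F [-0.4  2.8 14.2] z [498.1 158.2  45. ] j6 -0.94
```

Emit:
steer_hand(
  motion=[
    {"twist": -0.05,"finger_gap": 0},
    {"twist": -0.09,"finger_gap": 0},
    {"twist": -0.09,"finger_gap": 0},
  ],
  only="grip",
)

```text
grip_force: 30.0
```

```bash
python3 st.py
```

```text
yaw 2.779 M [0.61 0.15 0.12] F [-1.5  2.6 14.1] z [498.1 158.3  45. ] j6 -1.03
```

Emit:
steer_hand(
  motion=[
    {"tz": -1,"finger_gap": 0},
    {"tz": -2,"finger_gap": 0},
    {"tz": -2,"finger_gap": 0},
  ],
  only="grip",
)

```text
grip_force: 30.0
```

```bash
python3 st.py
```

```text
yaw 2.777 M [0.52 0.03 0.  ] F [-0.4  2.8 11.9] z [498.  158.2  46.8] j6 -1.03
```

Emit:
steer_hand(
  motion=[
    {"tz": -1,"finger_gap": 0},
    {"tz": -2,"finger_gap": 0},
    {"tz": -2,"finger_gap": 0},
  ],
  only="grip",
)

```text
grip_force: 30.0
```

```bash
python3 st.py
```

```text
yaw 2.777 M [ 0.58 -0.17 -0.07] F [1.3 3.  4.4] z [497.2 157.9  48. ] j6 -1.03
```

Emit:
steer_hand(
  motion=[
    {"tz": -1,"finger_gap": 0},
    {"tz": -2,"finger_gap": 0},
    {"tz": -2,"finger_gap": 0},
  ],
  only="grip",
)

```text
grip_force: 30.0
```

```bash
python3 st.py
```

```text
yaw 2.777 M [ 0.37 -0.27  0.  ] F [ 1.6  0.6 -0.4] z [496.7 157.7  49.4] j6 -1.03
```

Emit:
steer_hand(
  motion=[
    {"tz": -2,"finger_gap": 0},
    {"tz": -4,"finger_gap": 0},
    {"tz": -4,"finger_gap": 0},
  ],
  only="grip",
)

```text
grip_force: 30.0
```

```bash
python3 st.py
```

```text
yaw 2.777 M [ 0.29 -0.22 -0.01] F [ 1.5  1.7 -0.2] z [496.7 157.7  53.6] j6 -1.03
```

Emit:
steer_hand(
  motion=[
    {"tz": -4,"finger_gap": 0},
    {"tz": -8,"finger_gap": 0},
    {"tz": -12,"finger_gap": 0},
    {"tz": -12,"finger_gap": 0},
  ],
  only="grip",
)

```text
grip_force: 30.0
```

```bash
python3 st.py
```

```text
yaw 2.777 M [-0.01 -0.01 -0.09] F [-0.6  0.1  0.9] z [496.7 157.6  66.2] j6 -1.03
```

Emit:
steer_hand(
  motion=[
    {"tz": -6,"finger_gap": 0},
    {"tz": -12,"finger_gap": 0},
    {"tz": -18,"finger_gap": 0},
    {"tz": -20,"finger_gap": 0},
    {"tz": -20,"finger_gap": 0},
  ],
  only="grip",
)

```text
grip_force: 30.0
```

```bash
python3 st.py
```

```text
yaw 2.777 M [0.02 0.02 0.04] F [ 0.4  0.  -1.6] z [496.8 157.7  86.1] j6 -1.03
```

Emit:
steer_hand(
  motion=[
    {"finger_gap": 0},
    {"finger_gap": 0},
    {"finger_gap": 0},
    {"finger_gap": 0},
  ],
)

```text
t: 16.12
eef_pos: [496.4, 157.6, 85.1]
tcp_rot: [-3.141, -0.0, 2.777]
ft_force: [0.2, 0.2, 0.3]
opening: 0.62
grip_force: 30.0
```

```bash
python3 view.py w7 160 0 480 260 2.5
```

Run:
```python
import pickle;from h import *
np.set_printoptions(precision=1,suppress=True)
from cell import env
c,p,d=pickle.load(open('w7.pkl','rb'));q=p.astype(int)
m=(q[...,1]>q[...,0]+15)&(q[...,1]>q[...,2])&(d>0)&(d<300);v,u=np.nonzero(m);f,M,O=cam(c)
W=np.c_[(u-c["cx"])/f,(v-c["cy"])/f,np.ones(len(u))]*d[m][:,None]@M.T+O
print(len(u),"green z pct",np.percentile(W[:,2],[2,25,50,75,98]),"xy",W[:,:2].min(0),W[:,:2].max(0))
cs=env.camera_info("scene");ps,ds=env.read_camera("scene");q=ps.astype(int);v,u=np.mgrid[:400,:640];f,M,O=cam(cs)
W=np.stack([(u-cs["cx"])/f,(v-cs["cy"])/f,np.ones_like(u,float)],-1)*ds[...,None]@M.T+O
near=(abs(W[...,0]-497)<45)&(abs(W[...,1]-158)<45)&(ds>0)
g=near&(q[...,1]>q[...,0]+12)&(W[...,2]>35); y=near&(q[...,0]>q[...,2]+60)&(W[...,2]>85)
for n,k in(("green",g),("yellow",y)): print(n,k.sum(),"z",np.percentile(W[k][:,2],[2,25,50,75,98]) if k.any() else '')
```

```text
[496.41789546 157.62657788  85.10356687] [-3.14145985e+00 -3.88632555e-04  2.77676512e+00] 0.6203435737099364 29.98627053166274 [0.23904577 0.23282732 0.31370778] [-0.00925892 -0.07395131  0.02480748] [ 1.80542050e-01  4.80326138e-01  1.92028183e+00  1.30398462e-04
  7.41385838e-01 -1.02552296e+00]
1508 green z pct [28.7 62.9 67.3 68.1 83. ] xy [467.5 130. ] [500.4 186. ]
green 568 z [38.2 55.1 67.3 72.6 93.4]
yellow 521 z [115.2 133.3 140.7 142.5 222.6]
```

Jar shoulder is at z≈68 (down in the well), the rim at ≈92, and the cap's lower edge at ≈111. Handing in.

```bash
python3 -c "
from cell import env
print(env.job_done())"
```

```text
the job is handed in; nothing more can be done
None
```

I handed the job in at about 16 s of the 54 allowed: the jar stands down in the well and the gripper holds the cap level, about 20 mm above the open mouth and turned by an estimated 67°; the hand-in printed no verdict.

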